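Crack the sealed pan lid for a temperature check

ROBOT

A 6-joint arm with a two-finger parallel gripper is mounted at the origin on the work surface. World frame = base frame: x ahead of the robot, y to its left, z up, the work surface at z = 0. Lengths are in m, angles in degrees, forces in N, time in s.
With the tool pointing down it reaches from about 0.375 to 0.825 m from the base axis. Payload 5.5 kg.
Tool frame: the origin (TCP) lies between the finger pads; the fingertips stand 25 mm ahead of it and the grasp point (between the pads) lies 6 mm ahead of it; z points along the fingers, y is the line along which they close (so a half turn about z gives the same grasp; the last joint's range is limited). The gripper opens to 85 mm and grips with 20 to 120 N. Pads are 22 mm wide; open, the fingers measure 114 mm over their backs; the gripper's body (76 mm by 85 mm) begins 54 mm behind the grasp point. The pads swing forward as they close: fully open they stand 13 mm farther back than shut.
Start: joints at [0, 17.962, -2.699, 69.339, 0, 90], TCP at [0.6, -0, 0.256] pointing down, gripper open.
Joint ranges: [-152.73, 152.73], [-39.44, 99.34], [-58.76, 71.6], [-118.89, 123.64], [-81.53, 83.1], [-180, 180]. Speed limits (degrees/s): [136.94, 136.94, 172.46, 180, 180, 180].

INTERFACE

Orientations are given as a 3x3 rotation matrix whose columns are the frame's x, y, z axes.
In Python, from station import get_state, read_camera, get_calibration, close_job gives the robot as it stands.
- The arm moves only by the tool step_arm, never from a script. Its argument "targets" is a list of rows, each a list of 3 entries, a list of its own where there are three numbers: the shift along the tool's x, y, z in m, then the turn, a rotation vector about the tool's x, y, z in rad, then the opening in per cent of the stroke, from 0 (shut) to 100 (fully open). In form: [[[dx, dy, dz], [rx, ry, rz], gripper], ...]. A call has 1 to 12 rows; each row shifts and turns the commanded pose from where the row before left it, along the tool's axes as they then stand; what a row does not reach is not made up. A row lasts 1/12 s, in which the tool goes at most 41.7 mm and 7.16 degrees, less where a joint would pass 70% of its speed; a pose out of reach is approached as far as the arm can. A call is refused whole if a number of a shift passes 0.0417 or a number of a turn 0.125, either way. A call with a gripper value outside its range is refused whole. The fingers move at their own pace and stop on an object; "grip_force" is the grip in N (left out, the last holds). Time passes only in rows, so rows that do not move let the fingers close. It gives the time, the measured TCP pose, the force, the opening and the grip force at its end, in the units of the state.
- get_state(): the state, without advancing time (a new reading comes with each control period).
- read_camera(name): name is "scene" or "side" or "wrist"; returns the picture (480x640x3 uint8, red, green, blue); there is no depth.
- get_calibration(name): a dict with "camera_matrix" (3x3 intrinsics, pixels), "view" (4x4, takes a point from world to camera coordinates); the wrist camera has in their place "hand_eye" (4x4, takes a point from camera to tool coordinates, whose origin is the TCP and whose axes are the flange's). Camera axes: x right, y up, looking along -z (the intrinsics and any distortion apply to the point x, -y, -z); pixel columns grow to the right and rows downward; lengths in m; the calibration is good to about 2 mm. A picture is of the moment at which its call begins: read the wrist's pose just before it. get_calibration takes no time and is no camera call.
- close_job(): hands the job in; it is judged then, once.
The state is a dict: "time": time; "joint_pos": joint angles; "qvel": joint speeds; "joint_efforts": joint torques, N m; "ee_pos": TCP position; "orientation": TCP orientation; "force": force on the tool from outside, world axes, zero at the start; "torque": the same for the moment, N m; "grip_width": finger opening in m; "finger_force": force on a finger pad.
Only numpy, scipy, OpenCV 4.12 (cv2) and the standard library are available. Lean on these libraries where they do the work, as an engineer would, in place of code of your own. Each camera call takes 0.05 s, during which the arm holds its last target. There are 200 camera calls.

TASK

Fold the clear cover of the prep station up about its rear hinge until it stands upright by itself, then pull the green-handled pan lid loose from its sticky gasket without yanking it away. Finish while still holding that lid by its handle, level and straight over its pan, about 2 cm above where it was sealed, so that the temperature probe can be slid in underneath. Leave the red-handled lid sealed and do not disturb the mortar, oil bottle and probe around the station.

Things in the scene. Friction and masses are not known exactly. Their poses are not given: they have to be found in the camera images.
- station: The prep station: a fixed steel case 228 mm deep (x), 386 mm wide (y), 128 mm high; its front (own -x, black thermostat panel) faces the robot. Origin: centre of its underside, on the work surface; x to the rear, y to the left, z up. Inside its 22 mm walls two steel pans sit side by side in a deck, top 80 mm above the work surface, each closed by a lid.
- cover (a joint): Angle of the clear cover, a 226 x 384 x 6 mm panel with a dark frame, 0.45 kg, over the whole case. 0 = shut, 1.57 = upright, 2.2 = end stop. It turns about the case's rear top edge; its front edge swings up and back. The hinge is stiff: the cover stays at any angle where it is left; moving it takes 5 to 6 N at the handle. It starts 0 to 0.25 rad open.
- cover_hinge (a point): Middle of the hinge line (rear top edge of the case, 131 mm above the work surface; 113 mm behind the station's origin). The line runs along the station's y. Its own axes turn with the cover; shut, they are the station's.
- cover_handle (a point): Middle of the cover's handle: a black round bar 10 mm thick, parallel to the hinge line, 114 mm free between its posts, near the cover's front edge. It is 208 mm from the hinge along the panel and 42 mm out (up, when shut) from the panel's mid-plane, with 34 mm free between bar and panel. Being round, it can turn between two fingers.
- green_pan: The steel pan under the green-handled lid, 172 x 162 mm over its flange and 65 mm deep, fixed in the station. Origin: centre of its underside, 15 mm above the work surface, 83 mm to the left or right of the station's middle, right under the sealed lid's middle; its flange, on which the lid lies, is 65 mm above that.
- green_handle (a point): Middle of the green handle bar of the lid to be opened, on the left or the right pan. The bar is 84 mm long (along the station's x), 12 mm wide, 14 mm high, with a leg at each end (64 mm free between the legs, 20 mm free under the bar). It is over the lid's middle, 35 mm above its underside: 115 mm above the work surface while sealed. Axes as the station's.
- green_lid: The lid with the green handle: a steel plate 168 (x) x 154 (y) x 8 mm, about 0.34 kg, z up. Origin: centre of its underside. A skirt below it reaches 10 mm into the pan and is gripped by a springy blue silicone gasket: pulled straight up by the handle it resists with up to 14 to 21 N (weight included), lets go after about 6 mm and is quite free of the pan after 11 mm.
- red_handle (a point): The same point of the other lid, with a red handle and of the same size, sealed on the other pan. To be left alone.
- mortar: Grey stone mortar with its pestle, 132 mm across, 85 mm high (pestle to 125 mm). Bystander. Origin: centre of its underside.
- oil: Yellow oil bottle, 68 mm across, 230 mm high. Bystander. Origin: centre of its underside.
- probe: White probe thermometer lying on the table at the right of the station, 24 mm wide, 17 mm high, 230 mm long along its x: the case reaches 113 mm to +x and the needle 115 mm to -x of the origin. Bystander. Origin: near its middle, on the table.

How it is judged:
By the outcome, as a careful person would: the job done as asked, in the order asked, and still so for the second after the job is handed in, while the arm keeps its last pose, push and grip.
It also fails if it takes over 56 s, if anything falls off the work surface, if the arm or the gripper's body presses on something with over 40 N, if the wrist force passes 120 N, or if a joint passes its speed limit or range.

## Working session

There is one attempt and no reset: what is moved stays moved. The work goes in short steps, Python scripts to look and compute and a tool call to move; the robot and the scene stay as the last step left them, time stands still between calls to the robot, and variables do not carry over. Pictures are saved under pics/ and viewed, at most 10 in all, crops included, and the job is handed in when it is done.

Besides the shell and the picture viewer there is one more tool, called by a JSON object that holds its "api" and its "payload", one argument or row to a line. step_arm: Moves the arm, as the interface text tells. Its arguments: {"type":"object","properties":{"targets":{"type":"array"},"grip_force":{"type":"number"}},"required":["targets"]}

```bash
mkdir -p pics; python3 - <<'E'
from station import *
import cv2
for n in("scene","side"):
    cv2.imwrite(f"pics/{n}1.png",read_camera(n)[:,:,::-1]); c=get_calibration(n); print(n,c)
print(get_calibration("wrist")); s=get_state(); print(s)
E
```

```text
scene {'camera_matrix': array([[465.09266327,   0.        , 311.7833848 ],
       [  0.        , 465.09266327, 241.40372882],
       [  0.        ,   0.        ,   1.        ]]), 'view': array([[-0.1505203 ,  0.98850742, -0.01402574,  0.06103419],
       [-0.83579409, -0.11966361,  0.53584406,  0.39068394],
       [ 0.52800746,  0.09237804,  0.84420046, -1.55512942],
       [ 0.        ,  0.        ,  0.        ,  1.        ]])}
side {'camera_matrix': array([[445.42806437,   0.        , 324.10094879],
       [  0.        , 445.42806437, 241.93931789],
       [  0.        ,   0.        ,   1.        ]]), 'view': array([[-0.56912788,  0.82223477, -0.00484162,  0.30363305],
       [-0.68308434, -0.46951779,  0.55941829,  0.30775415],
       [ 0.45769994,  0.32168778,  0.82887136, -1.40178065],
       [ 0.        ,  0.        ,  0.        ,  1.        ]])}
{'camera_matrix': array([[361.44936968,   0.        , 321.08391177],
       [  0.        , 361.44936968, 238.85285771],
       [  0.        ,   0.        ,   1.        ]]), 'hand_eye': array([[ 1.22536295e-03,  9.65272318e-01,  2.61242
[... 408 characters left out ...]
0732e-03,  9.00001678e+01]), 'qvel': array([-0.01360628, -0.01039131,  0.16157943, -0.05141304,  0.04028864,
        0.10238025]), 'joint_efforts': array([ 9.99693766e-04, -5.40766132e+01,  3.40542591e+01,  1.10156229e-02,
        1.53784813e-04, -8.18082242e-06]), 'ee_pos': array([5.99502875e-01, 8.28804056e-06, 2.55515310e-01]), 'orientation': array([[-2.14689285e-05,  9.99998753e-01, -1.57908411e-03],
       [ 1.00000000e+00,  2.14362767e-05, -2.06945735e-05],
       [-2.06606981e-05, -1.57908456e-03, -9.99998753e-01]]), 'force': array([-1.0101346 ,  0.09456402,  0.64900882]), 'torque': array([ 0.03189834, -0.01980838,  0.04100551]), 'finger_force': 0.0, 'grip_width': 0.08523127575654126}
```

View pics/scene1.png

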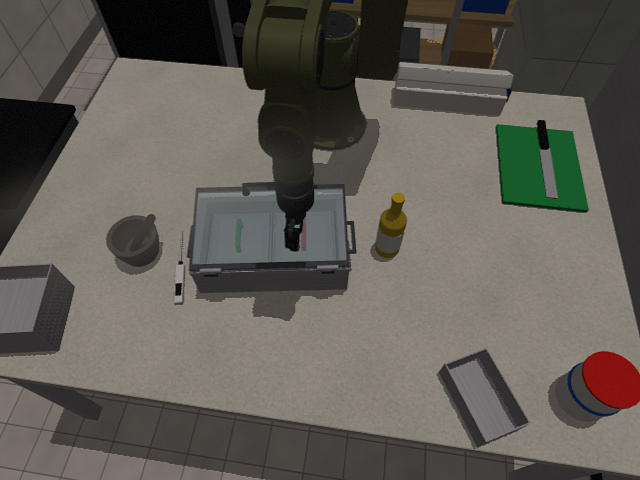

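View pics/side1.png

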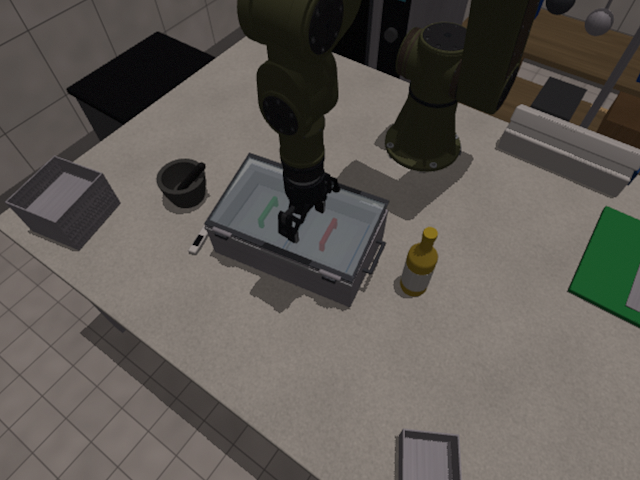

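The two views show the station centred near scene pixel (270,240). The green lid is on the robot's right, at about (239,235). The mortar is at (133,240), the probe at (180,275) and the oil at (392,225).

```bash
python3 - <<'E'
from station import *
import cv2
i=cv2.imread("pics/scene1.png")[170:300,175:365]
cv2.imwrite("pics/crop1.png",cv2.resize(i,None,fx=4,fy=4,interpolation=cv2.INTER_CUBIC))
cv2.imwrite("pics/wrist1.png",read_camera("wrist")[:,:,::-1])
E
```

```text
(no output)
```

View pics/crop1.png

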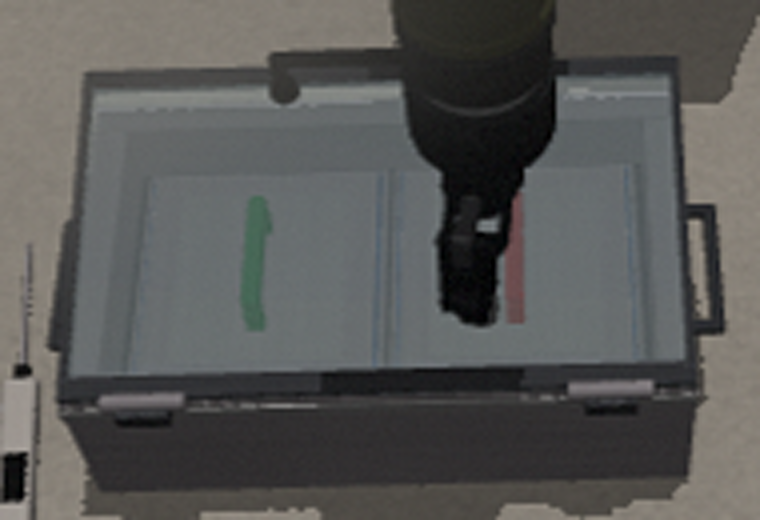

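View pics/wrist1.png

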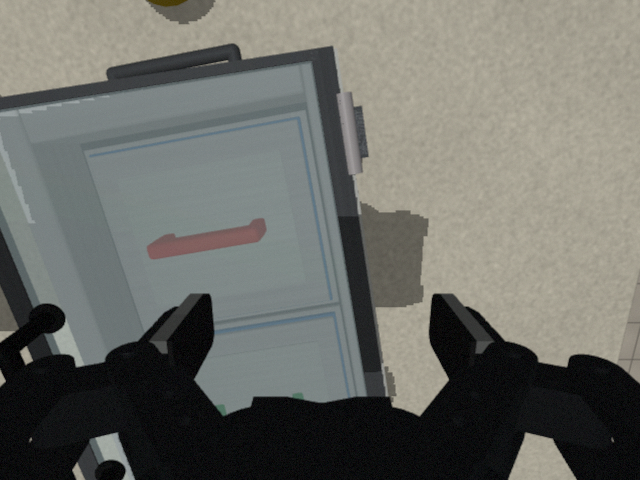

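The scene crop shows the cover's front edge from (85,72) to (680,57), the hinge line at about (62,390) to (700,375), the green bar from (258,200) to (255,325), and a handle post base at (285,88). The wrist view shows the red bar from (150,247) to (265,230), handle posts at (47,318) and (110,470), and the rear-left cover corner at (332,47). I'll fit the station pose and cover angle to these.

```bash
cat > h.py <<'E'
import numpy as np
from station import *
from scipy.optimize import least_squares
CAL={n:get_calibration(n) for n in("scene","side","wrist")}
def proj(n,P,T=None):
    c=CAL[n]; V=np.linalg.inv(T@c["hand_eye"]) if n=="wrist" else c["view"]
    q=V[:3,:3]@P+V[:3,3]; u=c["camera_matrix"]@(q*[1,-1,-1]); return u[:2]/u[2]
def tcp(s):
    T=np.eye(4);T[:3,:3]=s["orientation"];T[:3,3]=s["ee_pos"];return T
def st(p,l):
    c,s=np.cos(p[2]),np.sin(p[2]); return np.array([p[0]+c*l[0]-s*l[1],p[1]+s*l[0]+c*l[1],l[2]])
def cov(p,d,y,out):  # d from hinge towards front, out from midplane
    a=p[3]; return st(p,[.113-d*np.cos(a)+out*np.sin(a),y,.131+d*np.sin(a)+out*np.cos(a)])
E
cat > fit.py <<'E'
from h import *
T=tcp(get_state())
S=lambda p,*l:st(p,l)
ob=[("scene",lambda p:cov(p,.226,-.192,.003),(85,72)),("scene",lambda p:cov(p,.226,.192,.003),(680,57)),
("scene",lambda p:S(p,.114,-.193,.128),(62,405)),("scene",lambda p:S(p,.114,.193,.128),(700,396)),
("scene",lambda p:S(p,.114,-.193,0),(90,489)),("scene",lambda p:S(p,.114,.193,0),(688,474)),
("scene",lambda p:S(p,0,-.083,.122),(257,262)),("scene",lambda p:cov(p,.208,-.062,.003),(285,90)),
("wrist",lambda p:S(p,0,.083,.122),(207,238)),("wrist",lambda p:S(p,-.042,.083,.122),(150,245)),("wrist",lambda p:S(p,.042,.083,.122),(266,226)),
("wrist",lambda p:cov(p,.208,.062,.003),(47,320)),("wrist",lambda p:cov(p,.208,-.062,.003),(110,472)),("wrist",lambda p:cov(p,0,.192,.003),(332,47))]
def res(p):
    r=[]
    for n,f,m in ob:
        m=np.array(m,float)
        if n=="scene": m=(m+.5)/4-.5+[175,170]
        r+=list(proj(n,f(p),T)-m)
    return r
r=least_squares(res,[.6,0,0,.1],loss="soft_l1"); p=r.x
print(p,np.degrees(p[2])); print(np.round(np.array(res(p)).reshape(-1,2),1))
for nm,q in [("hinge",cov(p,0,0,0)),("handle",cov(p,.208,0,.042)),("green",S(p,0,-.083,.115)),("red",S(p,0,.083,.115))]: print(nm,q.round(4))
E
python3 fit.py
```

```text
[ 0.53136494 -0.0851743   0.16839296  0.17807635] 9.648206002230939
[[-0.7  0.2]
 [ 0.1  0.6]
 [-1.9  1.9]
 [-0.2  0.6]
 [ 2.7  4.2]
 [ 0.1  4.8]
 [-1.1 -1.7]
 [-0.3  0.8]
 [-1.   0.1]
 [-0.2  2.4]
 [-3.   2.7]
 [-0.5 -5.3]
 [ 0.1  0.4]
 [ 7.1 -7.8]]
hinge [ 0.6428 -0.0662  0.131 ]
handle [ 0.4483 -0.0993  0.2092]
green [ 0.5453 -0.167   0.115 ]
red [ 0.5175 -0.0033  0.115 ]
```

The fit is consistent: yaw is 9.65°, the cover is about 0.18 rad open, and the handle is near (0.448, -0.099, 0.209). I'll move above the handle with the fingers across the bar.

{"api": "step_arm", "payload": {
  "targets": [
    [[0, 0, -0.01], [0, 0, -0.084], 100],
    [[0, 0, 0], [0, 0, -0.084], 100],
    [[-0.0121, -0.0276, 0], [0, 0, 0], 100],
    [[-0.0121, -0.0276, 0], [0, 0, 0], 100],
    [[-0.0121, -0.0276, 0], [0, 0, 0], 100],
    [[-0.0121, -0.0276, 0], [0, 0, 0], 100],
    [[-0.0121, -0.0276, 0], [0, 0, 0], 100],
    [[-0.0121, -0.0276, 0], [0, 0, 0], 100],
    [[0, 0, 0], [0, 0, 0], 100],
    [[0, 0, 0], [0, 0, 0], 100]
  ]
}}

```text
time: 0.98
ee_pos: [0.448, -0.0998, 0.2665]
orientation: [[-0.165, 0.986, 0.0], [0.986, 0.165, 0.0], [0.0, 0.0, -1.0]]
force: [-0.3, 0.2, 0.9]
grip_width: 0.0854
finger_force: 0.0
```

```bash
python3 - <<'E'
from h import *
import cv2
s=get_state(); print(s["ee_pos"],s["joint_pos"].round(1))
cv2.imwrite("pics/wrist2.png",read_camera("wrist")[:,:,::-1])
p=[.53136,-.08517,.16839,.17808]
for y in(-.057,0,.057): print(y,proj("wrist",cov(p,.208,y,.042),tcp(s)))
print(proj("wrist",cov(p,.226,.192,.003),tcp(s)),proj("wrist",cov(p,.226,-.192,.003),tcp(s)))
E
```

```text
[ 0.44796954 -0.09981333  0.26648937] [-12.6   2.5 -20.1  67.4   0.   67.9]
-0.057 [320.40234065 366.22495001]
0 [320.21038728 269.45536558]
0.057 [319.98502544 155.84354219]
[ 267.20684862 -141.7259033 ] [287.84970088 495.7288134 ]
```

View pics/wrist2.png

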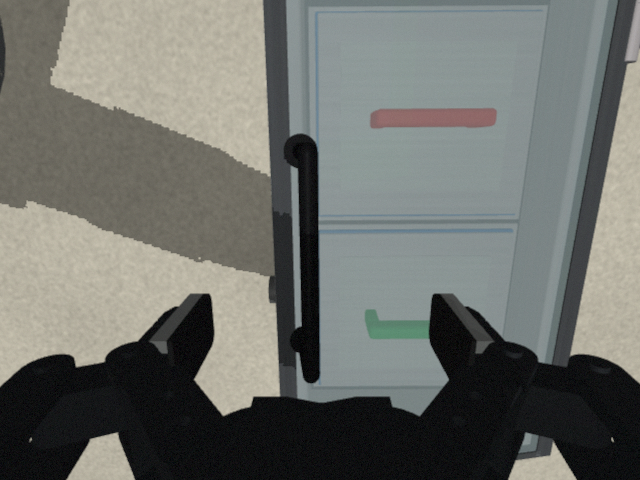

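The wrist view shows the bar from (308,148) to (311,380), about 10 px (5 mm) to the robot's side of the prediction. The red bar runs from (371,118) to (496,116). I'll refit with both wrist views.

```bash
cat > fit2.py <<'E'
import re
src=open("fit.py").read()
exec(src.split("def res")[0])
T2=T; T1=np.eye(4); T1[:3,:3]=[[0,1,-.0016],[1,0,0],[0,-.0016,-1]]; T1[:3,3]=[.5995,0,.2555]
ob+= [("w2",lambda p:S(p,-.042,.083,.122),(371,117)),("w2",lambda p:S(p,.042,.083,.122),(496,116)),
("w2",lambda p:cov(p,.208,.058,.042),(308,150)),("w2",lambda p:cov(p,.208,-.058,.042),(311,375)),
("w2",lambda p:S(p,-.042,-.083,.122),(366,329))]
def res(p):
    r=[]
    for n,f,m in ob:
        m=np.array(m,float)
        if n=="scene": m=(m+.5)/4-.5+[175,170]
        r+=list(proj("wrist" if n=="w2" else n,f(p),T2 if n=="w2" else T1)-m)
    return r
r=least_squares(res,[.53,-.085,.168,.17],loss="soft_l1"); p=r.x
print(p); print(np.round(np.array(res(p)).reshape(-1,2),1))
for nm,q in [("hinge",cov(p,0,0,0)),("handle",cov(p,.208,0,.042)),("green",S(p,0,-.083,.115)),("red",S(p,0,.083,.115))]: print(nm,q.round(4))
# arc steps in tool axes (tool y = station x, z down), from p[3] to 1.57
A=np.r_[p[3],np.arange(.3,1.5,.1),1.57]
d=lambda a:(.113-.208*np.cos(a)+.042*np.sin(a),-(.131+.208*np.sin(a)+.042*np.cos(a)))
D=np.array([d(a) for a in A]); print(D.round(4)); print(np.diff(D,axis=0).round(4).tolist())
E
python3 fit2.py
```

```text
[ 0.5284264  -0.08763868  0.17054831  0.16455615]
[[-1.1 -0.1]
 [-0.9  0. ]
 [-2.5  0.9]
 [-1.  -0.7]
 [ 2.2  3.3]
 [-0.6  3.5]
 [-1.8 -2.7]
 [-0.9  0.3]
 [-4.5  3.3]
 [-3.5  5.6]
 [-6.7  5.8]
 [-1.5 -3.5]
 [-1.3  0. ]
 [ 2.  -3.9]
 [ 4.1 -1.5]
 [ 1.  -0.8]
 [ 0.6  8.5]
 [-0.1 -6.5]
 [ 1.6  2.9]]
hinge [ 0.6398 -0.0685  0.131 ]
handle [ 0.4444 -0.1021  0.2065]
green [ 0.5425 -0.1694  0.115 ]
red [ 0.5143 -0.0058  0.115 ]
[[-0.0853 -0.2065]
 [-0.0733 -0.2326]
 [-0.0622 -0.2507]
 [-0.0494 -0.2676]
 [-0.035  -0.2831]
 [-0.019  -0.2971]
 [-0.0018 -0.3095]
 [ 0.0166 -0.32  ]
 [ 0.036  -0.3287]
 [ 0.0561 -0.3354]
 [ 0.0768 -0.3401]
 [ 0.0978 -0.3427]
 [ 0.119  -0.3431]
 [ 0.1548 -0.339 ]]
[[0.012, -0.0261], [0.0111, -0.0181], [0.0128, -0.0169], [0.0144, -0.0155], [0.0159, -0.014], [0.0172, -0.0124], [0.0184, -0.0106], [0.0194, -0.0087], [0.0201, -0.0067], [0.0207, -0.0047], [0.0211, -0.0026], [0.0212, -0.0005], [0.0358, 0.0041]]
```

{"api": "step_arm", "payload": {
  "targets": [
    [[-0.002, -0.004, 0.012], [0, 0, 0], 100],
    [[0, 0, 0.02], [0, 0, 0], 100],
    [[0, 0, 0.02], [0, 0, 0], 100],
    [[0, 0, 0], [0, 0, 0], 100],
    [[0, 0, 0], [0, 0, 0], 0],
    [[0, 0, 0], [0, 0, 0], 0],
    [[0, 0, 0], [0, 0, 0], 0],
    [[0, 0, 0], [0, 0, 0], 0],
    [[0, 0, 0], [0, 0, 0], 0],
    [[0, 0, 0], [0, 0, 0], 0],
    [[0, 0, 0], [0, 0, 0], 0],
    [[0, 0, 0], [0, 0, 0], 0]
  ],
  "grip_force": 40
}}

```text
time: 2.03
ee_pos: [0.4418, -0.1026, 0.2138]
orientation: [[-0.167, 0.986, -0.007], [0.986, 0.167, -0.002], [-0.001, -0.007, -1.0]]
force: [-10.1, -2.4, 4.9]
grip_width: 0.0085
finger_force: 39.1
```

{"api": "step_arm", "payload": {
  "targets": [
    [[0, -0.001, -0.006], [0, 0, 0], 0],
    [[0, 0.003, -0.009], [0, 0, 0], 0],
    [[0, 0.005, -0.009], [0, 0, 0], 0],
    [[0, 0.006, -0.009], [0, 0, 0], 0],
    [[0, 0.006, -0.009], [0, 0, 0], 0],
    [[0, 0.006, -0.0085], [0, 0, 0], 0],
    [[0, 0.0065, -0.0085], [0, 0, 0], 0],
    [[0, 0, 0], [0, 0, 0], 0]
  ]
}}

```text
time: 2.7
ee_pos: [0.474, -0.097, 0.2748]
orientation: [[-0.167, 0.986, -0.005], [0.986, 0.167, -0.002], [-0.001, -0.006, -1.0]]
force: [-13.3, -2.2, 10.0]
grip_width: 0.0081
finger_force: 40.4
```

{"api": "step_arm", "payload": {
  "targets": [
    [[0, 0.005, -0.0095], [0, 0, 0], 0],
    [[0, 0.0075, -0.0075], [0, 0, 0], 0],
    [[0, 0.008, -0.007], [0, 0, 0], 0],
    [[0, 0.008, -0.0067], [0, 0, 0], 0],
    [[0, 0.0085, -0.0063], [0, 0, 0], 0],
    [[0, 0.0088, -0.006], [0, 0, 0], 0],
    [[0, 0.009, -0.0055], [0, 0, 0], 0],
    [[0, 0.0094, -0.005], [0, 0, 0], 0],
    [[0, 0, 0], [0, 0, 0], 0]
  ]
}}

```text
time: 3.45
ee_pos: [0.5384, -0.0859, 0.3306]
orientation: [[-0.167, 0.986, -0.001], [0.986, 0.167, -0.001], [-0.001, -0.001, -1.0]]
force: [-13.7, -0.4, 21.1]
grip_width: 0.0081
finger_force: 42.3
```

{"api": "step_arm", "payload": {
  "targets": [
    [[0, -0.001, -0.002], [0, 0, 0], 0],
    [[0, -0.001, -0.002], [0, 0, 0], 0],
    [[0, 0, 0], [0, 0, 0], 0]
  ]
}}

```text
time: 3.7
ee_pos: [0.5382, -0.0859, 0.3308]
orientation: [[-0.167, 0.986, 0.001], [0.986, 0.167, 0.001], [0.001, 0.001, -1.0]]
force: [2.2, 1.1, -4.5]
grip_width: 0.0084
finger_force: 40.2
```

```bash
python3 - <<'E'
from h import *
import cv2
i=read_camera("scene")[90:330,130:430,::-1]; j=read_camera("side")[90:330,150:450,::-1]
s=get_state(); print(s["ee_pos"],s["force"],s["torque"],s["joint_pos"].round(1))
cv2.imwrite("pics/mid.png",cv2.resize(np.hstack([i,j]),(800,320),interpolation=cv2.INTER_CUBIC))
E
```

```text
[ 0.53818982 -0.0859352   0.3308096 ] [ 2.62169722  1.15691622 -3.79247689] [ 0.27651136 -0.63674234  0.0713287 ] [-9.1 10.9 -2.3 76.8  0.  71.3]
```

View pics/mid.png

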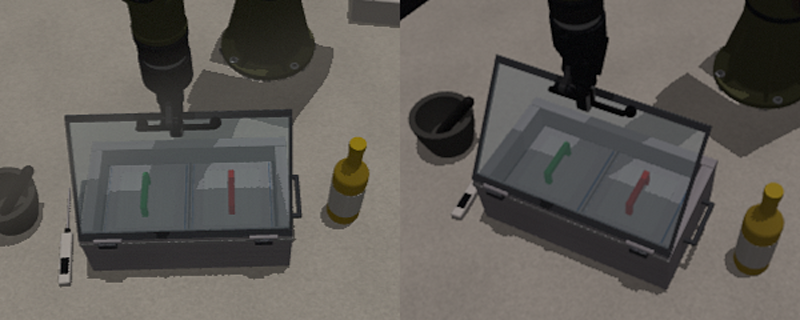

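Cover is partly up and gripped, with nothing else disturbed. I'll fit the true arc from the measured positions.

```bash
python3 - <<'E'
from h import *
u=np.array([.985,.17])
P=np.array([[.4418,-.1026,.2138],[.474,-.097,.2748],[.5382,-.0859,.3308]])
s=P[:,:2]@u; q=np.c_[s,P[:,2]]
r=least_squares(lambda c:np.hypot(*(q-c).T)-.2122,[s[0]+.2,.137]); c=r.x; print(c-[s[0],0],r.fun)
phi=np.arctan2(q[:,1]-c[1],c[0]-q[:,0]); print(phi, phi-.199)
A=np.arange(phi[2],1.57+.2+.001,.06); A=np.linspace(phi[2],1.769,12)
D=np.c_[c[0]-.2122*np.cos(A),-(c[1]+.2122*np.sin(A))]; print(np.diff(D,axis=0).round(4).tolist(),D[-1])
E
```

```text
[0.20082142 0.14530858] [-2.00843060e-05  3.39830638e-05 -1.63018074e-05]
[0.32868509 0.6562312  1.06378998] [0.12968509 0.4572312  0.86478998]
[[0.0121, -0.0062], [0.0125, -0.0054], [0.0128, -0.0046], [0.0131, -0.0038], [0.0133, -0.0029], [0.0134, -0.0021], [0.0135, -0.0012], [0.0136, -0.0004], [0.0136, 0.0005], [0.0135, 0.0014], [0.0134, 0.0022]] [ 0.6603364 -0.3533541]
```

{"api": "step_arm", "payload": {
  "targets": [
    [[0, 0.006, -0.003], [0, 0, 0], 0],
    [[0, 0.006, -0.003], [0, 0, 0], 0],
    [[0, 0.0125, -0.0054], [0, 0, 0], 0],
    [[0, 0.0128, -0.0046], [0, 0, 0], 0],
    [[0, 0.0131, -0.0038], [0, 0, 0], 0],
    [[0, 0.0133, -0.0029], [0, 0, 0], 0],
    [[0, 0, 0], [0, 0, 0], 0]
  ]
}}

```text
time: 4.38
ee_pos: [0.6024, -0.0748, 0.3549]
orientation: [[-0.168, 0.986, 0.001], [0.986, 0.168, 0.001], [0.0, 0.002, -1.0]]
force: [-0.5, 2.3, 2.7]
grip_width: 0.008
finger_force: 40.2
```

{"api": "step_arm", "payload": {
  "targets": [
    [[0, 0.0134, -0.0019], [0, 0, 0], 0],
    [[0, 0.0135, -0.0011], [0, 0, 0], 0],
    [[0, 0.0136, -0.0003], [0, 0, 0], 0],
    [[0, 0.0136, 0.0006], [0, 0, 0], 0],
    [[0, 0.0135, 0.0014], [0, 0, 0], 0],
    [[0, 0.013, 0.0022], [0, 0, 0], 0],
    [[0, 0, 0], [0, 0, 0], 0],
    [[0, 0, 0], [0, 0, 0], 0]
  ]
}}

```text
time: 5.05
ee_pos: [0.682, -0.0612, 0.3536]
orientation: [[-0.168, 0.986, 0.004], [0.986, 0.168, 0.001], [0.001, 0.004, -1.0]]
force: [3.2, 3.3, 1.4]
grip_width: 0.0084
finger_force: 41.9
```

{"api": "step_arm", "payload": {
  "targets": [
    [[0, 0, 0], [0, 0, 0], 30],
    [[0, 0, 0], [0, 0, 0], 30],
    [[0, 0, 0], [0, 0, 0], 30],
    [[0, 0, 0], [0, 0, 0], 30],
    [[0, 0, -0.005], [0, 0, 0], 30],
    [[0, 0, -0.015], [0, 0, 0], 30],
    [[0, 0, -0.015], [0, 0, 0], 30],
    [[0, 0, -0.015], [0, 0, 0], 30],
    [[0, 0, -0.015], [0, 0, 0], 30],
    [[0, 0, 0], [0, 0, 0], 30],
    [[0, 0, 0], [0, 0, 0], 30]
  ]
}}

```text
time: 5.97
ee_pos: [0.6803, -0.0623, 0.4184]
orientation: [[-0.167, 0.986, 0.002], [0.986, 0.167, -0.0], [-0.001, 0.002, -1.0]]
force: [1.1, 0.8, -1.0]
grip_width: 0.0254
finger_force: 0.0
```

{"api": "step_arm", "payload": {
  "targets": [
    [[-0.0138, -0.0257, 0], [0, 0, 0], 45],
    [[-0.0138, -0.0257, 0], [0, 0, 0], 45],
    [[-0.0138, -0.0257, 0], [0, 0, 0], 45],
    [[-0.0138, -0.0257, 0], [0, 0, 0], 45],
    [[-0.0138, -0.0257, 0], [0, 0, 0], 45],
    [[-0.0138, -0.0257, 0], [0, 0, 0], 45],
    [[0, 0, 0], [0, 0, -0.112], 45],
    [[0, 0, 0], [0, 0, -0.112], 45],
    [[0, 0, 0], [0, 0, -0.112], 45],
    [[0, 0, 0], [0, 0, -0.112], 45],
    [[0, 0, 0], [0, 0, -0.112], 45],
    [[0, 0, 0], [0, 0, -0.112], 45]
  ]
}}

```text
time: 6.97
ee_pos: [0.5411, -0.1695, 0.4162]
orientation: [[-0.748, 0.664, -0.002], [0.664, 0.748, 0.0], [0.002, -0.001, -1.0]]
force: [0.0, 0.1, -0.1]
grip_width: 0.0386
finger_force: 0.0
```

{"api": "step_arm", "payload": {
  "targets": [
    [[0, 0, 0.02], [0, 0, -0.112], 45],
    [[0, 0, 0.02], [0, 0, -0.112], 45],
    [[0, 0, 0.02], [0, 0, -0.112], 45],
    [[0, 0, 0.02], [0, 0, -0.112], 45],
    [[0, 0, 0.02], [0, 0, -0.112], 45],
    [[0, 0, 0.02], [0, 0, -0.112], 45],
    [[0, 0, 0.02], [0, 0, -0.112], 45],
    [[0, 0, 0.02], [0, 0, -0.112], 45],
    [[0, 0, 0.02], [0, 0, 0], 45],
    [[0, 0, 0], [0, 0, 0], 45],
    [[0, 0, 0], [0, 0, 0], 45],
    [[0, 0, 0], [0, 0, 0], 45]
  ]
}}

```text
time: 7.97
ee_pos: [0.5417, -0.1696, 0.2381]
orientation: [[-0.986, -0.164, 0.0], [-0.164, 0.986, -0.0], [-0.0, -0.0, -1.0]]
force: [0.4, -0.2, -0.1]
grip_width: 0.0387
finger_force: 0.0
```

```bash
python3 - <<'E'
from h import *
import cv2
s=get_state(); print(s["ee_pos"],s["joint_pos"].round(1),s["orientation"].round(3).tolist())
w=read_camera("wrist")[:,:,::-1]; np.save("T.npy",tcp(s)); cv2.imwrite("pics/wrist3.png",w)
p=[.5284,-.0876,.1705,1.575]
for x in(-.042,0,.042): print(x,proj("wrist",st(p,[x,-.083,.122]),tcp(s)))
E
```

```text
[ 0.54168614 -0.16955404  0.23811586] [-17.4  14.9  -9.2  65.9  -0.  -26.8] [[-0.986, -0.164, 0.0], [-0.164, 0.986, -0.0], [-0.0, -0.0, -1.0]]
-0.042 [323.47557302 179.86174237]
0 [323.64759687 242.76541186]
0.042 [323.80480267 300.25059173]
```

View pics/wrist3.png

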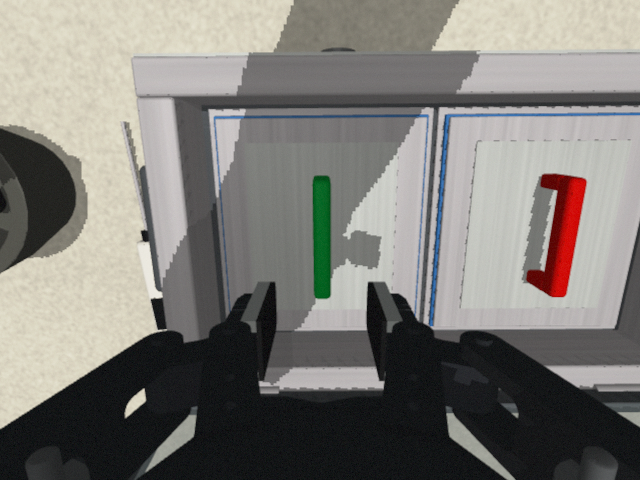

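The wrist view shows the green bar from (321,176) to (322,298), within about 2 mm of the prediction. Its handle axis is aligned with the fingers, so I'll descend and grip.

{"api": "step_arm", "payload": {
  "targets": [
    [[0.001, -0.001, 0.017], [0, 0, -0.006], 45],
    [[0, 0, 0.02], [0, 0, 0], 45],
    [[0, 0, 0.02], [0, 0, 0], 45],
    [[0, 0, 0.02], [0, 0, 0], 45],
    [[0, 0, 0.02], [0, 0, 0], 45],
    [[0, 0, 0.01], [0, 0, 0], 45],
    [[0, 0, 0.005], [0, 0, 0], 45],
    [[0, 0, 0.005], [0, 0, 0], 45],
    [[0, 0, 0], [0, 0, 0], 45],
    [[0, 0, 0], [0, 0, 0], 45]
  ]
}}

```text
time: 8.85
ee_pos: [0.5416, -0.1709, 0.1215]
orientation: [[-0.985, -0.17, 0.001], [-0.17, 0.985, -0.0], [-0.001, -0.001, -1.0]]
force: [-0.4, -0.0, -0.2]
grip_width: 0.0384
finger_force: 0.0
```

{"api": "step_arm", "payload": {
  "targets": [
    [[0, 0, 0], [0, 0, 0], 0],
    [[0, 0, 0], [0, 0, 0], 0],
    [[0, 0, 0], [0, 0, 0], 0],
    [[0, 0, 0], [0, 0, 0], 0],
    [[0, 0, 0], [0, 0, 0], 0],
    [[0, 0, 0], [0, 0, 0], 0],
    [[0, 0, 0], [0, 0, 0], 0],
    [[0, 0, 0], [0, 0, 0], 0]
  ],
  "grip_force": 80
}}

```text
time: 9.52
ee_pos: [0.5415, -0.1699, 0.1218]
orientation: [[-0.985, -0.171, 0.002], [-0.171, 0.985, 0.002], [-0.002, 0.001, -1.0]]
force: [-1.7, 3.3, 6.5]
grip_width: 0.0105
finger_force: 79.0
```

{"api": "step_arm", "payload": {
  "targets": [
    [[0, 0.0005, -0.0005], [0, 0, 0], 0],
    [[0, 0, -0.0005], [0, 0, 0], 0],
    [[0, 0, -0.0005], [0, 0, 0], 0],
    [[0, 0, -0.0005], [0, 0, 0], 0],
    [[0, 0, -0.0005], [0, 0, 0], 0],
    [[0, 0, -0.0005], [0, 0, 0], 0],
    [[0, 0, -0.0005], [0, 0, 0], 0],
    [[0, 0, -0.0005], [0, 0, 0], 0],
    [[0, 0, -0.0005], [0, 0, 0], 0],
    [[0, 0, -0.0005], [0, 0, 0], 0],
    [[0, 0, 0], [0, 0, 0], 0]
  ]
}}

```text
time: 10.43
ee_pos: [0.5403, -0.17, 0.1252]
orientation: [[-0.985, -0.17, -0.001], [-0.17, 0.985, 0.001], [0.001, 0.001, -1.0]]
force: [1.3, 0.5, -16.4]
grip_width: 0.0107
finger_force: 77.8
```

{"api": "step_arm", "payload": {
  "targets": [
    [[0, 0, -0.0005], [0, 0, 0], 0],
    [[0, 0, -0.0005], [0, 0, 0], 0],
    [[0, 0, -0.0005], [0, 0, 0], 0],
    [[0, 0, -0.0005], [0, 0, 0], 0],
    [[0, 0, -0.0005], [0, 0, 0], 0],
    [[0, 0, -0.0005], [0, 0, 0], 0],
    [[0, 0, -0.0005], [0, 0, 0], 0],
    [[0, 0, -0.0005], [0, 0, 0], 0],
    [[0, 0, -0.0005], [0, 0, 0], 0],
    [[0, 0, -0.0005], [0, 0, 0], 0],
    [[0, 0, 0], [0, 0, 0], 0]
  ]
}}

```text
time: 11.35
ee_pos: [0.5422, -0.1708, 0.1317]
orientation: [[-0.985, -0.17, 0.003], [-0.17, 0.985, -0.001], [-0.003, -0.002, -1.0]]
force: [1.0, 0.5, 2.5]
grip_width: 0.0102
finger_force: 80.5
```

{"api": "step_arm", "payload": {
  "targets": [
    [[0, 0, -0.0005], [0, 0, 0], 0],
    [[0, 0, -0.0005], [0, 0, 0], 0],
    [[0, 0, -0.001], [0, 0, 0], 0],
    [[0, 0, -0.001], [0, 0, 0], 0],
    [[0, 0, -0.001], [0, 0, 0], 0],
    [[0, 0, -0.001], [0, 0, 0], 0],
    [[0, 0, -0.001], [0, 0, 0], 0],
    [[0, 0, -0.001], [0, 0, 0], 0],
    [[0, 0, -0.001], [0, 0, 0], 0],
    [[0, 0, -0.001], [0, 0, 0], 0],
    [[0, 0, -0.001], [0, 0, 0], 0],
    [[0, 0, 0], [0, 0, 0], 0]
  ]
}}

```text
time: 12.35
ee_pos: [0.541, -0.1702, 0.1409]
orientation: [[-0.985, -0.17, 0.0], [-0.17, 0.985, -0.0], [-0.0, -0.0, -1.0]]
force: [-0.2, -0.2, -3.3]
grip_width: 0.0105
finger_force: 79.7
```

```bash
python3 - <<'E'
from h import *
import cv2
i=read_camera("scene")[100:340,130:430,::-1]; j=read_camera("side")[100:340,150:450,::-1]
cv2.imwrite("pics/end.png",np.vstack([cv2.resize(np.hstack([i,j]),(800,320),interpolation=cv2.INTER_CUBIC),cv2.resize(read_camera("wrist")[100:350,0:640,::-1],(800,280))]))
s=get_state(); print(s["ee_pos"],s["force"],s["torque"],s["orientation"].round(4).tolist())
E
```

```text
[ 0.54079047 -0.17016455  0.14059857] [-0.69265501 -0.27803394 -3.63369986] [-0.03360221 -0.00208447  0.03636499] [[-0.9854, -0.1704, -0.0], [-0.1704, 0.9854, 0.0], [0.0, 0.0, -1.0]]
```

View pics/end.png

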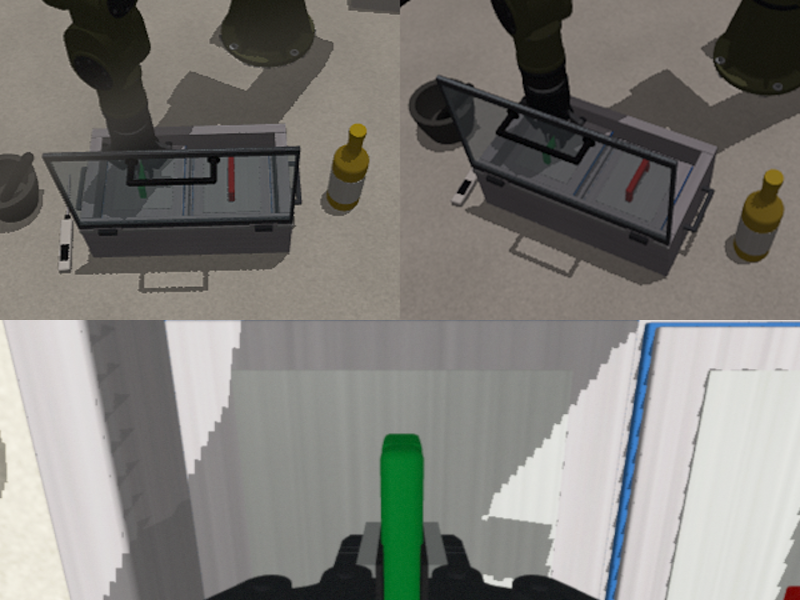

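The lid hangs free: the force reading of 3.6 N matches its weight. It is level and about 19 mm up. The cover stands at the rear and the bystanders look unmoved. I'll raise it 1 mm more and check the cover angle.

{"api": "step_arm", "payload": {
  "targets": [
    [[0, 0, -0.001], [0, 0, 0], 0],
    [[0, 0, 0], [0, 0, 0], 0],
    [[0, 0, 0], [0, 0, 0], 0],
    [[0, 0, 0], [0, 0, 0], 0],
    [[0, 0, 0], [0, 0, 0], 0],
    [[0, 0, 0], [0, 0, 0], 0]
  ]
}}

```text
time: 13.0
ee_pos: [0.5408, -0.1702, 0.1416]
orientation: [[-0.985, -0.17, -0.0], [-0.17, 0.985, 0.0], [0.0, 0.0, -1.0]]
force: [0.1, -0.1, -3.8]
grip_width: 0.0105
finger_force: 79.7
```

```bash
python3 - <<'E'
from h import *
m=[(163.75,214.8),(353.5,211)]
for a in(1.45,1.5,1.575,1.65):
    p=[.5284,-.0876,.1705,a]; print(a,[proj("scene",cov(p,.226,y,.0)).round(1) for y in(-.192,.192)],m)
s=get_state();print(s["ee_pos"],s["force"])
E
```

```text
1.45 [array([162.9, 205.2]), array([353.2, 200.7])] [(163.75, 214.8), (353.5, 211)]
1.5 [array([161.9, 209.4]), array([353.6, 204.8])] [(163.75, 214.8), (353.5, 211)]
1.575 [array([160.5, 216.1]), array([354.2, 211.5])] [(163.75, 214.8), (353.5, 211)]
1.65 [array([159.3, 223.4]), array([354.8, 218.7])] [(163.75, 214.8), (353.5, 211)]
[ 0.5407905  -0.17018005  0.14155926] [ 0.05411083 -0.12904025 -3.78316161]
```

The cover measures about 1.57 rad, and the lid is held 20 mm up, level and centred. Handing in.

```bash
python3 -c "from station import *; print(close_job())"
```

```text
the job is handed in; nothing more can be done
None
```

The job is handed in at about 13 s: the cover stands upright by itself at about 1.57 rad, the green lid is held level over its pan about 2 cm above its seal, and the red lid, mortar, oil bottle and probe look untouched in the pictures.

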